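Set the strip rest one hole out on a bench anvil's outrigger

TASK

The next strip is longer, so the green strip rest on the anvil's outrigger tube has to go one hole further out. First clear away the copper bar that lies across the tube: lay it down flat in the tray with the copper blanks. Then pull up the red plunger knob, slide the rest to the next hole away from the anvil, let the pin go fully home in it, and finish still holding the knob pressed firmly down so that I can nip up the clamp screw; leave the hammer, the file and the wax tin where they are.

Things in the scene. Friction and masses are not known exactly. Their poses are not given: they have to be found in the camera images.
- rail: Fixed steel bench anvil (150 x 100 mm, top 125 mm high) on a stump slice, with a level square outrigger tube (40 mm wide, top 75 mm above the table). Origin: on the table under the hole where the pin starts. +y: along the tube AWAY from the anvil; z up. 10 mm holes along the tube's top every 60 mm (y = -60, 0, 60, 120). Tube ends at y = 175, anvil begins at y = -200.
- next_hole (a point): Centre of the wanted hole's mouth, on the tube's top: the next hole out from the anvil, 60 mm along the tube from where the pin starts. Fixed to the tube.
- sleeve (a joint): Position of the green sleeve along the tube (m), growing away from the anvil: 0 start hole, 0.060 next hole. 54 mm wide, top 82 mm high, from 22 mm outward to 95 mm inward of the pin. Carries the strip rest (120 mm steel roller across the tube, top 125 mm high, 74 mm from the pin towards the anvil) and a side clamp screw. About 3 N friction once the pin is out.
- plunger (a joint): How far the plunger is pulled up (m): 0 = shoulder seated, pin home (8 mm round-nosed pin, 10 mm deep in the tube); it clears the hole at about 0.010; stop at 0.015. Off a hole the pin rides on the tube's top at 0.010. A light spring pushes it down: 3 N when home, 5.7 N fully pulled.
- knob (a point): Centre of the red plunger knob on the sleeve: round, upright, diameter 30 mm, 24 mm high (12 above and 12 below this point), centre 116 mm above the table when home, free all round. Under it a steel boss, diameter 26 mm, top 98 mm above the table. Pulled straight up; moves with the sleeve.
- bar_center (a point): Centre of the loose copper bar, 130 x 25 x 16 mm (its x, y, z), about 0.46 kg, lying flat across the tube's top (centre 83 mm above the table) some 72 to 90 mm outward of the pin, in the sleeve's way.
- bar: The same copper bar; origin at the centre of its underside, x along its length.
- copper_tray: Light wooden tray with a few thin flat copper blanks in it: 170 x 210 x 32 mm outside (its x, y, z), walls and floor 6 mm thick; origin at the centre of its underside. The fixed blanks (stack 7 mm thick) cover its floor from x = +32 to +72 mm; from x = -79 to +32 mm the floor is free. Does not move.
- punch_tray: Dark wooden tray of the same size, full of steel punches; not to be used. Does not move.
- hammer_mid (a point): Hammer lying on the bench, 240 mm long, point at about the middle of its length. Leave alone.
- file_center (a point): File with a wooden handle, 220 mm long, lying on the bench, point near its middle. Leave alone.
- wax_tin: Round brass wax tin, 60 mm diameter, 55 mm high, origin under its centre. Leave alone.

How it is judged:
By the outcome, as a careful person would: the job done as asked, in the order asked, and still so for the second after the job is handed in, while the arm keeps its last pose, push and grip.
It also fails if it takes over 58 s, if anything falls off the work surface, if the arm or the gripper's body presses on something with over 40 N, if the wrist force passes 120 N, or if a joint passes its speed limit or range.

ROBOT

A 6-joint arm with a two-finger parallel gripper is mounted at the origin on the work surface. World frame = base frame: x ahead of the robot, y to its left, z up, the work surface at z = 0. Lengths are in m, angles in rad, forces in N, time in s.
With the tool pointing down it reaches from about 0.325 to 0.9 m from the base axis. Payload 6.1 kg.
Tool frame: the origin (TCP) lies at the very end of the fingers, on their centre line; the grasp point (between the pads) lies manip.tcp_to_grasp behind it (manip.tcp_to_grasp is the distance from the TCP to the grasp point, in m); z points along the fingers, y is the line along which they close (so a half turn about z gives the same grasp; the last joint's range is limited). The gripper opens to 87 mm and grips with 3 to 60 N. Pads are 19 mm wide; open, the fingers measure 117 mm over their backs; the gripper's body (75 mm by 190 mm) begins 51 mm behind the grasp point.
Start: joints at [-1.315, 0.22, 1.526, -0, 1.395, -0.126], TCP at [0.233, -0.58, 0.223] pointing down, gripper open.
Joint ranges: [-2.98, 2.98], [-0.91, 2.08], [0.09, 2.57], [-1.24, 4.39], [0.2, 2.65], [-2.68, 2.68]. Speed limits (rad/s): [2.57, 2.57, 3.01, 3.14, 3.14, 3.14].

INTERFACE

Orientations are given as a rotation vector (axis times angle).
In Python, from bench import manip gives the robot as it stands.
- The arm moves only by the tool jog_arm, never from a script. Its argument "plan" is one flat list of numbers, 7 for each row, row after row: the shift along the tool's x, y, z scaled (see below), then the turn, a rotation vector about the tool's x, y, z scaled (see below), then the opening, from 0 (shut) to 1 (fully open). A call has 1 to 8 rows; each row is the pose to reach, as a shift and turn from the pose commanded when the call began, along the tool's axes at that moment; what a row does not reach only later rows make up. The controller multiplies each number of a shift by 0.6 m and each number of a turn by 90 degrees. A row lasts 1/10 s, in which the tool goes at most 50 mm and 8.59 degrees, less where a joint would pass 70% of its speed; a pose out of reach is approached as far as the arm can. A call with a number of a shift or a turn outside -1 to 1 is refused whole. A call with a gripper value outside its range is refused whole. The fingers move at their own pace and stop on an object; "squeeze" is the grip in N (left out, the last holds). Time passes only in rows, so rows that repeat a pose let the fingers close. It gives the time, the measured TCP pose, the force, the opening and the grip force at its end, in the units of the state.
- manip.get_obs(): the state, without advancing time (a new reading comes with each control period).
- manip.read_camera(name): name is "side" or "top"; returns a dict with "pixels" (384x512x3 uint8, red, green, blue), "fx", "fy", "cx", "cy" (pixels), "T" (4x4, takes a point from camera to world coordinates). Camera axes: x right, y down, z forward; pixel columns grow to the right and rows downward; lengths in m; the calibration is good to about 2 mm. A picture is of the moment at which its call begins. There is no depth.
- manip.finish_job(): hands the job in; it is judged then, once.
Trained networks look in a picture, given as the dict that the camera call returned (one of the last four; its "shot" number tells which), for a name from the list of things; names that differ only in an ending like _2 or _b are one class to them, and where a whole thing is asked for, a point or a joint stands for the part that bears it (a point fixed in the world has none). Each returns a list of dicts, best first, with "confidence" (0 to 1); they miss things now and then, are a little off and sometimes report something else, mostly with a low value. They report only what shows in the picture. A call takes as long as a camera call.
- manip.boxes_of(picture, thing): "xyz" ([x, y, z] in m, in world coordinates, good to about 4 mm: the middle of the surface that is visible of it).
- manip.landmark_of(picture, thing): "xyz" ([x, y, z] in m, in world coordinates, good to about 4 mm: a listed point, or the origin of a listed thing).
The state is a dict: "time": time; "joints": joint angles; "joint_velocities": joint speeds; "effort": joint torques, N m; "ee_pos": TCP position; "eef_rot": TCP orientation; "wrist_force": force on the tool from outside, world axes, zero at the start; "torque": the same for the moment, N m; "opening": opening from 0.0 (shut) to 1.0 (fully open); "grip_force": force on a finger pad.
Only numpy, scipy, OpenCV 4.12 (cv2) and the standard library are available. Lean on these libraries where they do the work, as an engineer would, in place of code of your own. Each camera call takes 0.05 s, during which the arm holds its last target. There are 200 camera calls.

## Working session

There is one attempt and no reset: what is moved stays moved. The work goes in short steps, Python scripts to look and compute and a tool call to move; the robot and the scene stay as the last step left them, time stands still between calls to the robot, and variables do not carry over. Pictures are saved under pics/ and viewed, at most 10 in all, crops included, and the job is handed in when it is done.

Besides the shell and the picture viewer there is one more tool, called after "Emit:" in YAML: its name, and indented under it one key for each argument. jog_arm: Moves the arm, as the interface text tells. Its arguments: {"type":"object","properties":{"plan":{"type":"array","items":{"type":"number"}},"squeeze":{"type":"number"}},"required":["plan"]}

```bash
mkdir -p pics
cat > h.py <<'E'
import numpy as np,cv2
from bench import manip
from scipy.spatial.transform import Rotation as R
def shot(n,name):
    p=manip.read_camera(n); cv2.imwrite(f'pics/{name}.png',p['pixels'][:,:,::-1]); return p
def lm(p,t,f='landmark_of'):
    r=getattr(manip,f)(p,t)
    return [(np.round(d['xyz'],4).tolist(),round(d['confidence'],2)) for d in r[:2]]
def px(p,w):
    c=np.linalg.inv(p['T'])@np.append(w,1); return (p['fx']*c[0]/c[2]+p['cx'],p['fy']*c[1]/c[2]+p['cy'])
def pl(p,u,v,z):
    d=p['T'][:3,:3]@np.array([(u-p['cx'])/p['fx'],(v-p['cy'])/p['fy'],1]);o=p['T'][:3,3]
    return o+d*(z-o[2])/d[2]
def to(xyz,xax=None):
    "rel. shift (scaled) and tool-z turn for a target TCP; xax=world yaw wanted of tool y"
    o=manip.get_obs();r=R.from_rotvec(o['eef_rot']);s=r.inv().apply(np.array(xyz)-o['ee_pos'])/0.6
    return np.round(s,4)
E
python3 - <<'E'
from h import *
o=manip.get_obs();print(o['time'],o['ee_pos'],o['eef_rot'],o['opening'],manip.tcp_to_grasp)
print(R.from_rotvec(o['eef_rot']).as_matrix().round(3))
for n in('top','side'):
    p=shot(n,n+'0')
    print(n)
    for t in['rail','next_hole','knob','bar_center','bar','copper_tray','punch_tray','hammer_mid','file_center','wax_tin']: print(t,lm(p,t))
    print('sleeve',lm(p,'sleeve','boxes_of'))
E
```

```text
0.0 [ 0.23271911 -0.57938157  0.22143166] [-3.08260803e+00 -5.95771791e-01  2.11234244e-04] 0.9967811216422904 0.0187
[[ 0.928  0.373 -0.001]
 [ 0.373 -0.928  0.002]
 [ 0.    -0.002 -1.   ]]
top
rail [([0.5524, -0.156, -0.0005], 0.89)]
next_hole [([0.567, -0.0957, 0.0758], 0.69)]
knob [([0.552, -0.1577, 0.1163], 0.47)]
bar_center [([0.5767, -0.0821, 0.0874], 0.97)]
bar [([0.5697, -0.0823, 0.0768], 0.6)]
copper_tray [([0.6375, 0.2864, -0.0027], 0.87)]
punch_tray [([0.3997, 0.3137, 0.001], 0.56), ([0.804, 0.1206, -0.0021], 0.56)]
hammer_mid [([0.7758, -0.036, 0.0084], 0.98), ([0.5726, -0.0818, 0.086], 0.15)]
file_center [([0.363, -0.0366, 0.0123], 0.69)]
wax_tin [([0.8047, 0.1209, -0.0026], 0.59), ([0.3654, -0.0334, 0.0138], 0.18)]
sleeve [([0.5384, -0.1984, 0.0793], 0.55), ([0.6368, 0.2921, 0.002], 0.53)]
side
rail [([0.5486, -0.1552, 0.0026], 0.64)]
next_hole [([0.5693, -0.0977, 0.0742], 0.97)]
knob [([0.5544, -0.1543, 0.115], 0.85)]
bar_center [([0.5687, -0.0799, 0.0808], 0.59)]
bar [([0.5701, -0.0845, 0.0744], 0.79)]
copper_tray [([0.6351, 0.2877, -0.001], 0.85)]
punch_tray [([0.3956, 0.321, -0.0012], 0.81), ([0.634, 0.2867, -0.0011], 0.2)]
hammer_mid [([0.7727, -0.0368, 0.0146], 0.86)]
file_center []
wax_tin [([0.8073, 0.1179, 0.0008], 0.9)]
sleeve []
```

View pics/top0.png

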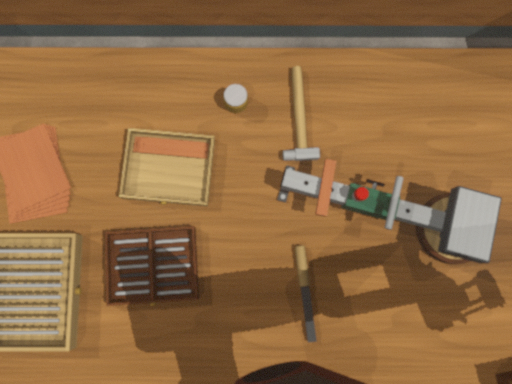

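View pics/side0.png

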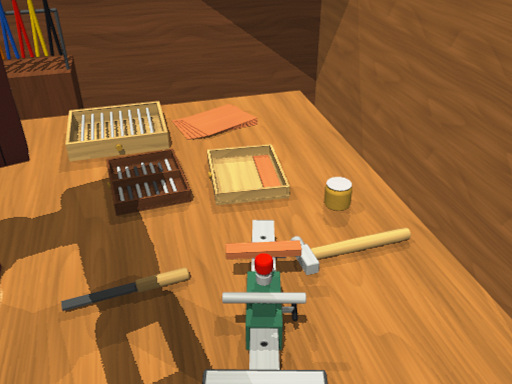

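Top picture: bar across the tube at about (326,187), knob (362,194), holes (307,183) and (408,212), and the copper tray at (167,167) with its blanks on the far (+x) side. The networks agree with this. Next I refine the angles by colour.

```bash
python3 - <<'E'
from h import *
p=manip.read_camera('top');im=p['pixels'].astype(int);hsv=cv2.cvtColor(p['pixels'],cv2.COLOR_RGB2HSV)
def reg(m,x0,y0,x1,y1):
    k=np.zeros(m.shape,np.uint8);k[y0:y1,x0:x1]=m[y0:y1,x0:x1];n,l,s,c=cv2.connectedComponentsWithStats(k);i=1+np.argmax(s[1:,4]);v,u=np.where(l==i);return np.c_[u,v].astype(np.float32),c[i]
print(hsv[187,326],hsv[194,362],hsv[147,170],hsv[180,170],hsv[183,306])
cop=(abs(hsv[...,0].astype(int)-hsv[187,326][0])<4)&(abs(hsv[...,1].astype(int)-int(hsv[187,326][1]))<45)&(hsv[...,2]>140)
def rect(pts,z):
    W=np.array([pl(p,u,v,z)[:2] for u,v in pts],np.float32)*1000;return cv2.minAreaRect(W)
q,c=reg(cop,305,150,345,225);print('bar',rect(q,.091),len(q))
q,c=reg(cop,125,130,215,165);print('blanks',rect(q,.013),len(q))
red=(im[...,0]>150)&(im[...,1]<60)&(im[...,2]<60)
q,c=reg(red,340,175,385,215);print('knob',c,pl(p,*c,.126))
g=im.sum(2)
for a in((300,177,314,190),(401,205,416,219)):
    s=g[a[1]:a[3],a[0]:a[2]];w=np.clip(np.percentile(s,40)-60-s,0,None);v,u=np.mgrid[a[1]:a[3],a[0]:a[2]];c=((u*w).sum()/w.sum(),(v*w).sum()/w.sum());print('hole',c,pl(p,*c,.074))
for c in((127,129),(215,136),(209,205),(119,198)):print('tray',pl(p,*c,.032))
print(p['T'].round(3))
E
python3 -c "
import cv2;i=cv2.imread('pics/top0.png');cv2.imwrite('pics/c1.png',cv2.resize(i[110:250,110:310+110],None,fx=2.5,fy=2.5))"
```

```text
[ 12 146 198] [  3 202 198] [ 12 148 195] [ 20 106 206] [14 38 73]
bar ((571.9513549804688, -81.75530242919922), (88.04754638671875, 173.4738311767578), 87.957275390625) 1571
blanks ((685.9000244140625, 283.58685302734375), (180.19744873046875, 42.88957214355469), 84.81597900390625) 1211
knob [361.43636364 193.05454545] [ 0.55121149 -0.15604423  0.126     ]
hole (np.float64(305.75144955546966), np.float64(182.50057982218786)) [ 0.58443336 -0.0414327   0.074     ]
hole (np.float64(406.97028824833706), np.float64(210.89844789356985)) [ 0.51835366 -0.27175403  0.074     ]
tray [0.72459823 0.38508506 0.032     ]
tray [0.70718289 0.1710684  0.032     ]
tray [0.53801784 0.18377599 0.032     ]
tray [0.55487865 0.39736803 0.032     ]
[[-0.002 -0.986  0.168  0.379]
 [-1.     0.    -0.009  0.107]
 [ 0.009 -0.168 -0.986  1.174]
 [ 0.     0.     0.     1.   ]]
```

View pics/c1.png

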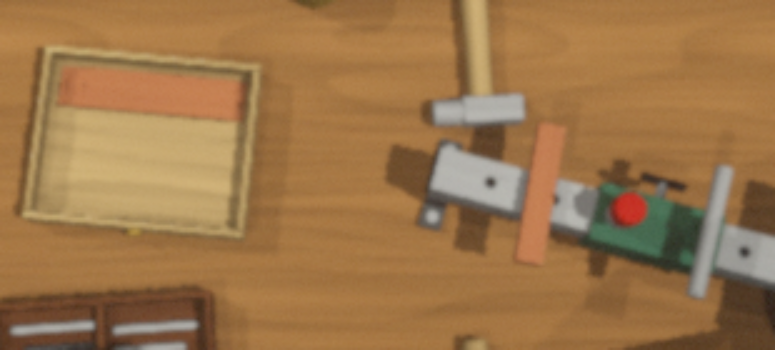

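Emit:
jog_arm:
  plan: [0.832,-0.5585,0.067,0,0,0.344,0.6,0.832,-0.5585,0.067,0,0,0.344,0.6,0.832,-0.5585,0.067,0,0,0.344,0.6,0.832,-0.5585,0.067,0,0,0.344,0.6,0.832,-0.5585,0.067,0,0,0.344,0.6,0.832,-0.5585,0.067,0,0,0.344,0.6,0.832,-0.5585,0.067,0,0,0.344,0.6,0.832,-0.5585,0.067,0,0,0.344,0.6]
  squeeze: 40

```text
time: 2.05
ee_pos: [0.4577, -0.2495, 0.1962]
eef_rot: [3.131, -0.249, 0.001]
wrist_force: [0.3, 0.0, 0.5]
opening: 0.602
grip_force: 0.0
```

```bash
cat >> h.py <<'E'
def plan(xyz,yaw):
    "scaled numbers to a tool-down pose with tool x at yaw (deg)"
    o=manip.get_obs();r=R.from_rotvec(o['eef_rot'])
    c,s=np.cos(np.radians(yaw)),np.sin(np.radians(yaw));t=R.from_matrix([[c,s,0],[s,-c,0],[0,0,-1]])
    print('t',round(o['time'],2),'at',o['ee_pos'].round(4),'F',np.round(o['wrist_force'],1),'open',round(o['opening'],3),'grip',np.round(o['grip_force'],1))
    print('shift',np.round(r.inv().apply(np.array(xyz)-o['ee_pos'])/.6,4),'turn',np.round((r.inv()*t).as_rotvec()/(np.pi/2),4))
E
python3 - <<'E'
from h import *
plan((.571,-.082,.16),-9)
p=manip.read_camera('top')
a,b=pl(p,330.8,160,.091),pl(p,322,215.2,.091);print((a+b)/2,np.linalg.norm(a-b),np.degrees(np.arctan2(*(a-b)[1::-1])))
E
```

```text
t 2.05 at [ 0.4577 -0.2495  0.1962] F [0.3 0.  0.5] open 0.602 grip 0.0
shift [ 0.1423 -0.3056  0.0604] turn [ 0.0003 -0.0006 -0.0011]
[ 0.57012349 -0.08585918  0.091     ] 0.12926589804444408 -10.583010969360004
```

Emit:
jog_arm:
  plan: [0.142,-0.306,0.06,0,0,0.01,0.6,0.142,-0.306,0.06,0,0,0.01,0.6,0.142,-0.306,0.06,0,0,0.01,0.6,0.142,-0.306,0.06,0,0,0.01,0.6,0.142,-0.306,0.06,0,0,0.01,0.6,0.142,-0.306,0.06,0,0,0.01,0.6]

```text
time: 2.7
ee_pos: [0.57, -0.0821, 0.1594]
eef_rot: [3.13, -0.269, -0.002]
wrist_force: [-0.2, -1.0, -0.4]
opening: 0.602
grip_force: 0.0
```

Run:
```python
from h import *
plan((.570,-.0835,.079),-10)
p=shot('side','side1')
for t in('bar_center','knob','bar'):print(lm(p,t))
```

```text
t 2.7 at [ 0.57   -0.0821  0.1594] F [-0.2 -1.  -0.4] open 0.602 grip 0.0
shift [0.0005 0.0023 0.134 ] turn [0.0001 0.0007 0.0021]
[([0.568, -0.0801, 0.0804], 0.59)]
[([0.5533, -0.1497, 0.1169], 0.84)]
[([0.7729, -0.0358, 0.015], 0.64), ([0.567, -0.0865, 0.0719], 0.62)]
```

View pics/side1.png

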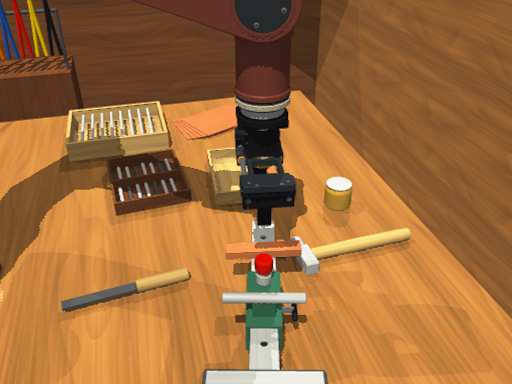

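The gripper is directly above the bar at (263,250), and the fingers straddle it. I'll go down and close.

Emit:
jog_arm:
  plan: [0,0.002,0.07,0,0,0,0.6,0,0.002,0.11,0,0,0,0.6,0,0.002,0.133,0,0,0,0.6,0,0.002,0.133,0,0,0,0.6,0,0.002,0.133,0,0,0,0.1,0,0.002,0.133,0,0,0,0.1,0,0.002,0.133,0,0,0,0.1,0,0.002,0.133,0,0,0,0.1]

```text
time: 3.7
ee_pos: [0.5704, -0.0847, 0.0813]
eef_rot: [3.129, -0.273, 0.003]
wrist_force: [0.8, -0.1, -0.6]
opening: 0.323
grip_force: 0.0
```

Emit:
jog_arm:
  plan: [0,0,0,0,0,0,0.1,0,0,0,0,0,0,0.1,0,0,-0.03,0,0,0,0.1,0,0,-0.1,0,0,0,0.1,0,0,-0.15,0,0,0,0.1,0,0,-0.15,0,0,0,0.1]

```text
time: 4.3
ee_pos: [0.5724, -0.0852, 0.1744]
eef_rot: [3.128, -0.273, 0.012]
wrist_force: [1.3, -0.7, -5.0]
opening: 0.283
grip_force: 39.9
```

Run:
```python
from h import *
plan((.611,.288,.16),85.35)
p=shot('side','side2');print(lm(p,'bar_center'))
```

```text
t 4.3 at [ 0.5724 -0.0852  0.1744] F [ 1.3 -0.7 -5. ] open 0.283 grip 39.9
shift [-0.0445 -0.6238  0.0232] turn [ 0.0045 -0.0033 -1.0592]
[([0.5702, -0.0806, 0.1752], 0.82)]
```

View pics/side2.png

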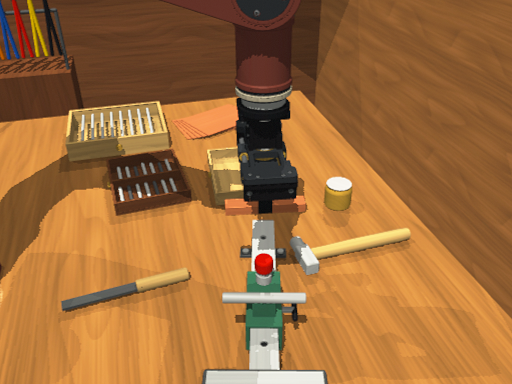

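The bar is held level at (265,206). I'll carry it to the tray.

Emit:
jog_arm:
  plan: [-0.0445,-0.624,0.0,0,0,-0.95,0.1,-0.0445,-0.624,0.0,0,0,-0.95,0.1,-0.0445,-0.624,0.0,0,0,-0.95,0.1,-0.0445,-0.624,0.0,0,0,-0.95,0.1,-0.0445,-0.624,0.0,0,0,-0.95,0.1,-0.0445,-0.624,0.0,0,0,-0.95,0.1,-0.0445,-0.624,0.0,0,0,-0.95,0.1,-0.0445,-0.624,0.0,0,0,-0.95,0.1]

```text
time: 5.2
ee_pos: [0.6056, 0.2925, 0.1655]
eef_rot: [-2.728, -1.553, 0.009]
wrist_force: [-0.3, -0.4, -4.9]
opening: 0.284
grip_force: 39.9
```

```bash
python3 -c "
from h import *
plan((.611,.288,.1),85.35)"
```

```text
t 5.2 at [0.6056 0.2925 0.1655] F [-0.3 -0.4 -4.9] open 0.284 grip 39.9
shift [-0.0015  0.0122  0.1091] turn [-0.0036  0.0014 -0.2895]
```

Emit:
jog_arm:
  plan: [-0.0015,0.012,0.0,0,0,-0.29,0.1,-0.0015,0.012,0.0,0,0,-0.29,0.1,-0.0015,0.012,0.06,0,0,-0.29,0.1,-0.0015,0.012,0.11,0,0,-0.29,0.1,-0.0015,0.012,0.11,0,0,-0.29,0.1,-0.0015,0.012,0.11,0,0,-0.29,0.1]

```text
time: 5.8
ee_pos: [0.6117, 0.2835, 0.1007]
eef_rot: [-2.317, -2.117, 0.009]
wrist_force: [0.3, 1.3, -4.6]
opening: 0.284
grip_force: 39.9
```

Run:
```python
from h import *
plan((.611,.288,.0125),85.35)
p=shot('top','top2');print(lm(p,'bar_center'))
i=cv2.imread('pics/top2.png');cv2.imwrite('pics/c2.png',cv2.resize(i[80:240,80:280],None,fx=3,fy=3))
```

```text
t 5.8 at [0.6117 0.2835 0.1007] F [ 0.3  1.3 -4.6] open 0.284 grip 39.9
shift [ 0.0077 -0.0009  0.147 ] turn [-0.0038  0.0016 -0.0057]
[]
```

View pics/c2.png

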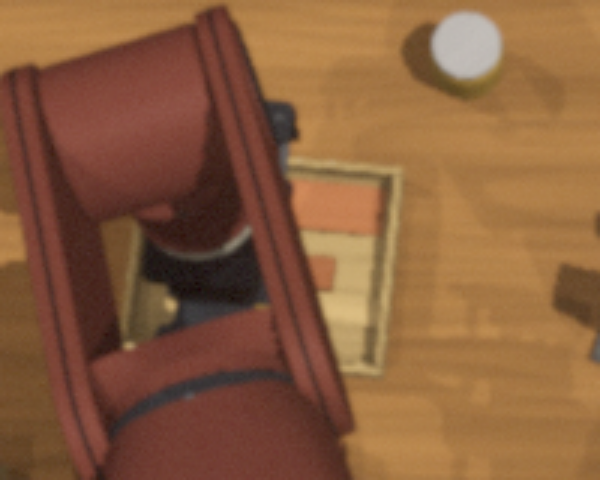

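The bar's end shows at (320,272) in the crop, inside the tray and clear of the blanks. I'll lower it.

Emit:
jog_arm:
  plan: [0.007,-0.001,0.04,-0.004,0.0015,-0.006,0.1,0.007,-0.001,0.08,-0.004,0.0015,-0.006,0.1,0.007,-0.001,0.12,-0.004,0.0015,-0.006,0.1,0.007,-0.001,0.14,-0.004,0.0015,-0.006,0.1,0.007,-0.001,0.143,-0.004,0.0015,-0.006,0.1,0.007,-0.001,0.146,-0.004,0.0015,-0.006,0.1,0.007,-0.001,0.146,-0.004,0.0015,-0.006,0.1]

```text
time: 6.6
ee_pos: [0.6151, 0.2889, 0.0184]
eef_rot: [2.306, 2.128, 0.014]
wrist_force: [0.5, 0.2, -5.2]
opening: 0.284
grip_force: 39.9
```

Emit:
jog_arm:
  plan: [-0.002,-0.002,0.004,0,0,0,0.1,-0.002,-0.002,0.007,0,0,0,0.1,-0.002,-0.002,0.007,0,0,0,0.1]

```text
time: 6.9
ee_pos: [0.6124, 0.2874, 0.0124]
eef_rot: [2.306, 2.129, 0.009]
wrist_force: [0.2, -0.0, -6.8]
opening: 0.287
grip_force: 39.9
```

Emit:
jog_arm:
  plan: [0,0,0.002,0,0,0,0.1,0,0,0.004,0,0,0,0.1,0,0,0.004,0,0,0,0.1]

```text
time: 7.2
ee_pos: [0.6126, 0.2874, 0.0121]
eef_rot: [2.306, 2.129, 0.009]
wrist_force: [-6.7, -3.3, 8.7]
opening: 0.28
grip_force: 39.9
```

Emit:
jog_arm:
  plan: [0,0,-0.003,0,0,0,0.5,0,0,-0.003,0,0,0,0.5,0,0,-0.003,0,0,0,0.5,0,0,-0.003,0,0,0,0.5,0,0,-0.08,0,0,0,0.5,0,0,-0.16,0,0,0,0.5,0,0,-0.25,0,0,0,0.5,0,0,-0.3,0,0,0,0.5]

```text
time: 8.0
ee_pos: [0.6127, 0.2876, 0.1944]
eef_rot: [2.305, 2.127, 0.016]
wrist_force: [0.4, 1.5, 0.2]
opening: 0.503
grip_force: 0.0
```

```bash
python3 -c "
from h import *
plan((.5518,-.156,.2),-16)
p=manip.read_camera('side');print(lm(p,'bar_center'),lm(p,'bar'),lm(p,'knob'))"
```

```text
t 8.0 at [0.6127 0.2876 0.1944] F [0.4 1.5 0.2] open 0.503 grip 0.0
shift [-0.7451 -0.0419 -0.013 ] turn [ 0.0025 -0.008   1.1268]
[([0.6129, 0.2921, 0.013], 0.77)] [([0.6105, 0.2907, 0.0069], 0.72)] [([0.5496, -0.152, 0.116], 0.74)]
```

The bar lies flat in the tray at z ≈ 0.013. Now to the knob.

Emit:
jog_arm:
  plan: [-0.745,-0.042,-0.01,0,0,0.95,0.6,-0.745,-0.042,-0.01,0,0,0.95,0.6,-0.745,-0.042,-0.01,0,0,0.95,0.6,-0.745,-0.042,-0.01,0,0,0.95,0.6,-0.745,-0.042,-0.01,0,0,0.95,0.6,-0.745,-0.042,-0.01,0,0,0.95,0.6,-0.745,-0.042,-0.01,0,0,0.95,0.6,-0.745,-0.042,-0.01,0,0,0.95,0.6]

```text
time: 9.0
ee_pos: [0.5549, -0.1106, 0.1916]
eef_rot: [-3.107, -0.445, -0.005]
wrist_force: [0.3, -0.0, 0.7]
opening: 0.601
grip_force: 0.0
```

```bash
python3 -c "
from h import *
plan((.5513,-.1563,.17),-16)"
```

```text
t 9.0 at [ 0.5549 -0.1106  0.1916] F [ 0.3 -0.   0.7] open 0.601 grip 0.0
shift [-0.0273  0.0716  0.0357] turn [-0.0021 -0.0017  0.3589]
```

Emit:
jog_arm:
  plan: [-0.027,0.0716,0.036,-0.002,-0.002,0.359,0.6,-0.027,0.0716,0.036,-0.002,-0.002,0.359,0.6,-0.027,0.0716,0.036,-0.002,-0.002,0.359,0.6,-0.027,0.0716,0.036,-0.002,-0.002,0.359,0.6,-0.027,0.0716,0.036,-0.002,-0.002,0.359,0.6,-0.027,0.0716,0.036,-0.002,-0.002,0.359,0.6]

```text
time: 9.6
ee_pos: [0.5529, -0.1545, 0.1707]
eef_rot: [3.113, -0.423, 0.001]
wrist_force: [-0.0, -1.2, 0.5]
opening: 0.599
grip_force: 0.0
```

Run:
```python
from h import *
plan((.5513,-.1563,.1),-16)
p=shot('side','side3');print(lm(p,'knob'))
i=cv2.imread('pics/side3.png');cv2.imwrite('pics/c3.png',cv2.resize(i[150:350,170:370],None,fx=3,fy=3))
```

```text
t 9.6 at [ 0.5529 -0.1545  0.1707] F [-0.  -1.2  0.5] open 0.599 grip 0.0
shift [-0.0019  0.0036  0.1178] turn [-0.     -0.0004  0.0059]
[([0.5539, -0.1476, 0.1165], 0.74)]
```

View pics/c3.png

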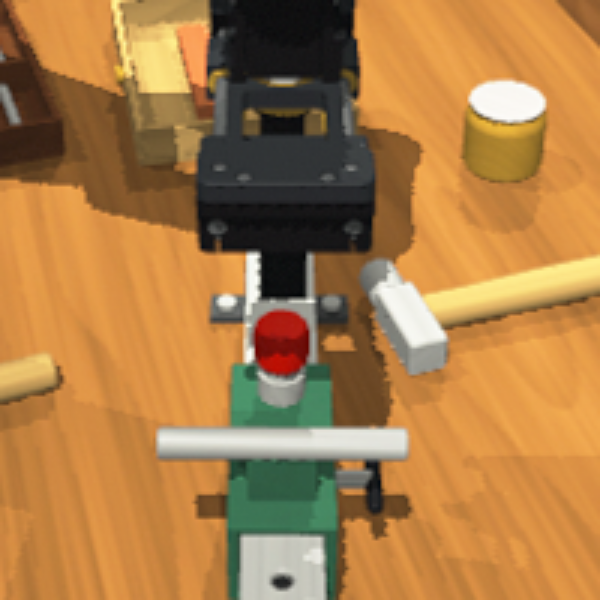

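The finger (column 284) lines up with the knob (column 281) in the crop. I'll go down and close gently.

Emit:
jog_arm:
  plan: [-0.002,0.0035,0.03,0,0,0.005,0.6,-0.002,0.0035,0.08,0,0,0.005,0.6,-0.002,0.0035,0.118,0,0,0.005,0.6,-0.002,0.0035,0.118,0,0,0.005,0.6,-0.002,0.0035,0.118,0,0,0.005,0.6]

```text
time: 10.2
ee_pos: [0.5522, -0.1565, 0.1017]
eef_rot: [3.11, -0.438, 0.004]
wrist_force: [0.3, -0.7, 0.3]
opening: 0.6
grip_force: 0.0
```

Emit:
jog_arm:
  plan: [0,0,0,0,0,0,0.2,0,0,0,0,0,0,0.2,0,0,0,0,0,0,0.2,0,0,0,0,0,0,0.2,0,0,0,0,0,0,0.2]
  squeeze: 10

```text
time: 10.7
ee_pos: [0.5529, -0.157, 0.1026]
eef_rot: [3.109, -0.44, 0.008]
wrist_force: [-0.5, 0.0, 3.8]
opening: 0.342
grip_force: 10.0
```

Emit:
jog_arm:
  plan: [0,0,0,0,0,0,0.1,0,0,0,0,0,0,0.1,0,0,-0.008,0,0,0,0.1,0,0,-0.016,0,0,0,0.1,0,0,-0.022,0,0,0,0.1,0,0,-0.022,0,0,0,0.1,0,0,-0.022,0,0,0,0.1]
  squeeze: 40

```text
time: 11.4
ee_pos: [0.5527, -0.157, 0.1147]
eef_rot: [3.109, -0.44, 0.007]
wrist_force: [4.6, -2.5, -5.3]
opening: 0.334
grip_force: 40.0
```

Run:
```python
from h import *
o=manip.get_obs();d=np.array([np.sin(np.radians(16)),np.cos(np.radians(16)),0])
plan(o['ee_pos']+.06*d,-16)
```

```text
t 11.4 at [ 0.5527 -0.157   0.1147] F [ 4.6 -2.5 -5.3] open 0.334 grip 40.0
shift [-0.0002 -0.1    -0.0001] turn [ 0.0003 -0.003  -0.0012]
```

The plunger is lifted about 12 mm and the force matches the spring. Slide outward.

Emit:
jog_arm:
  plan: [0,-0.01,0,0,0,0,0.1,0,-0.025,0,0,0,0,0.1,0,-0.042,0,0,0,0,0.1,0,-0.058,0,0,0,0,0.1,0,-0.074,0,0,0,0,0.1,0,-0.085,0,0,0,0,0.1,0,-0.085,0,0,0,0,0.1,0,-0.085,0,0,0,0,0.1]

```text
time: 12.2
ee_pos: [0.5667, -0.107, 0.1143]
eef_rot: [-3.11, 0.44, -0.006]
wrist_force: [5.2, 0.7, -4.8]
opening: 0.335
grip_force: 40.0
```

Run:
```python
from h import *
d=np.array([np.sin(np.radians(16)),np.cos(np.radians(16)),0])
plan(np.array([.5527,-.157,.1147])+.06*d,-16)
p=manip.read_camera('side');print(lm(p,'knob'))
```

```text
t 12.2 at [ 0.5667 -0.107   0.1143] F [ 5.2  0.7 -4.8] open 0.335 grip 40.0
shift [ 0.0006 -0.0135 -0.0007] turn [-0.0005 -0.0023 -0.001 ]
[]
```

Emit:
jog_arm:
  plan: [0,-0.007,0,0,0,0,0.1,0,-0.0135,0,0,0,0,0.1,0,-0.0135,0,0,0,0,0.1,0,-0.0135,0.005,0,0,0,0.1,0,-0.0135,0.01,0,0,0,0.1,0,-0.0135,0.01,0,0,0,0.1]

```text
time: 12.9
ee_pos: [0.5687, -0.0999, 0.1082]
eef_rot: [3.11, -0.44, 0.005]
wrist_force: [4.1, -1.2, -3.5]
opening: 0.334
grip_force: 40.0
```

The plunger is at about 5.6 mm with the pin entering the hole. Lower it home and start pressing.

Emit:
jog_arm:
  plan: [0,0,0.005,0,0,0,0.1,0,0,0.01,0,0,0,0.1,0,0,0.012,0,0,0,0.1,0,0,0.012,0,0,0,0.1]

```text
time: 13.3
ee_pos: [0.5688, -0.0999, 0.1026]
eef_rot: [3.11, -0.44, 0.005]
wrist_force: [-1.4, 0.6, 4.7]
opening: 0.337
grip_force: 40.0
```

Emit:
jog_arm:
  plan: [0,0,0.001,0,0,0,0.1,0,0,0.003,0,0,0,0.1,0,0,0.003,0,0,0,0.1,0,0,0.003,0,0,0,0.1]
  squeeze: 55

```text
time: 13.7
ee_pos: [0.5689, -0.1, 0.1025]
eef_rot: [3.11, -0.44, 0.006]
wrist_force: [-6.0, 2.0, 15.4]
opening: 0.332
grip_force: 55.0
```

Emit:
jog_arm:
  plan: [0,0,0.002,0,0,0,0.1,0,0,0.002,0,0,0,0.1,0,0,0.002,0,0,0,0.1,0,0,0.002,0,0,0,0.1]

```text
time: 14.1
ee_pos: [0.5689, -0.1, 0.1024]
eef_rot: [3.11, -0.439, 0.006]
wrist_force: [-9.7, 2.1, 22.7]
opening: 0.331
grip_force: 55.0
```

Run:
```python
from h import *
p=shot('side','side4');q=shot('top','top4')
for t in('bar_center','knob','hammer_mid','wax_tin','file_center'):print(t,lm(p,t),lm(q,t))
cv2.imwrite('pics/c4.png',np.hstack([cv2.resize(cv2.imread(f'pics/{n}.png'),(400,300)) for n in('side4','top4')]))
```

```text
bar_center [([0.607, 0.2939, 0.0152], 0.57)] [([0.6163, 0.2963, 0.0171], 0.87)]
knob [] []
hammer_mid [([0.7719, -0.0372, 0.013], 0.64)] [([0.7719, -0.0387, 0.0142], 0.77)]
wax_tin [([0.8063, 0.1189, -0.0001], 0.74)] [([0.8022, 0.1213, -0.0013], 0.84)]
file_center [] [([0.3649, -0.0379, 0.0137], 0.64)]
```

View pics/c4.png

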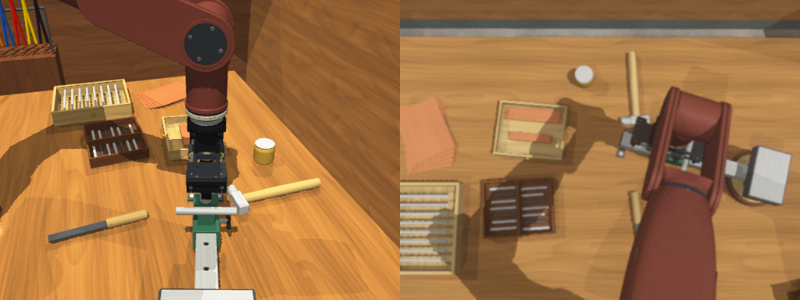

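The bar lies in the tray at (533,140), the sleeve is one hole further out, and the hammer, file and tin haven't moved. The knob is home with about 23 N on it.

```bash
python3 -c "
from bench import manip
print(manip.finish_job())"
```

```text
the job is handed in; nothing more can be done
None
```

I laid the copper bar flat in the tray with the blanks, moved the green rest one hole out with its pin fully home, and handed in at about 14 s with the arm still pressing the knob down at about 23 N; the hammer, file and wax tin were not touched.

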